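# Unpack the imaging pile to its stations

## Robot

A 6-joint arm with a two-finger parallel gripper is mounted at the origin on the work surface. World frame = base frame: x ahead of the robot, y to its left, z up, the work surface at z = 0. Lengths are in mm, angles in rad, forces in N, time in s.
With the tool pointing down it reaches from about 425 to 950 mm from the base axis. Payload 3.5 kg.
Tool frame: the origin (TCP) lies on the centre line of the jaws, within the pads' length; the fingertips stand 17 mm ahead of it and the grasp point (between the pads) lies 2 mm behind it; z points along the fingers, y is the line along which they close (so a half turn about z gives the same grasp; the last joint's range is limited). The gripper opens to 85 mm and grips with 20 to 120 N. Pads are 22 mm wide; open, the fingers measure 114 mm over their backs; the gripper's body (76 mm by 85 mm) begins 54 mm behind the grasp point. The pads swing forward as they close: fully open they stand 13 mm farther back than shut.
Start: joints at [1.051, 0.286, 1.577, -0, 1.279, -0.15], TCP at [243.928, 629.369, 222.225] pointing down, gripper open.
Joint ranges: [-2.77, 2.77], [-0.9, 2.22], [0.21, 2.48], [-1.53, 4.67], [0.24, 2.81], [-2.84, 2.84]. Speed limits (rad/s): [2.79, 2.79, 3.14, 3.14, 3.14, 3.14].

## Interface

Orientations are given as a unit quaternion [w, x, y, z].
In Python, from plant import manip gives the robot as it stands. The module is installed in compiled form; this text tells all that it offers. Calls block until the motion is done:
- manip.reach(position, orientation): joint-space move of the TCP to a pose.
- manip.servo_line(position, vel=150, attitude=None, max_force=None): straight line of the TCP; attitude=None keeps the orientation; vel is the mean speed in mm/s. With max_force (N) it stops when the force on the tool has changed by that much, and returns True; else False.
- manip.move_j(angles): joint-space move.
- manip.set_gripper(opening): finger opening in mm; the grip force is fixed at half the most; returns when the fingers have stopped.
- manip.wait(seconds).
- manip.inverse_kinematics(position, orientation): joint angles nearest the present ones, or None.
- manip.observe(): the state.
- manip.snapshot(name): name is "scene" or "top" or "wrist"; returns a dict with "pixels" (420x560x3 uint8, red, green, blue), "vfov" (degrees; the focal length in pixels is half the picture's height over the tangent of half this angle, whatever the lens; pixels are square), "cx", "cy" (the principal point, pixels), "world_from_camera" (4x4, takes a point from camera to world coordinates). Camera axes: x right, y down, z forward; pixel columns grow to the right and rows downward; lengths in mm; the calibration is good to about 2 mm. A picture is of the moment at which its call begins. There is no depth.
A pose or a line that the arm cannot do raises manip.MotionError and nothing moves.
- manip.finish_job(): hands the job in; it is judged then, once.
Trained networks look in the newest picture that a camera, given by its name, has taken for a name from the list of things; names that differ only in an ending like _2 or _b are one class to them, and where a whole thing is asked for, a point or a joint stands for the part that bears it (a point fixed in the world has none). Each returns a list of dicts, best first, with "confidence" (0 to 1); they miss things now and then, are a little off and sometimes report something else, mostly with a low value. They report only what shows in the picture. A call takes as long as a camera call.
- manip.find_in(camera, name): "uv" ([column, row] in pixels, amid what is visible of it).
- manip.cut_out(camera, name): "pixels" (420x560 bool, what is visible of it) and "uv" ([column, row] in pixels, amid what is visible of it).
- manip.landmark_of(camera, name): "uv" ([column, row] in pixels: a listed point, or the origin of a listed thing).
The state is a dict: "clock": time; "qpos": joint angles; "joint_vel": joint speeds; "joint_efforts": joint torques, N m; "tool_pos": TCP position; "tcp_rot": TCP orientation; "wrist_force": force on the tool from outside, world axes, zero at the start; "moment": the same for the moment, N m; "grip_width": finger opening in mm; "finger_force": force on a finger pad.
Only numpy, scipy, OpenCV 4.12 (cv2) and the standard library are available. Lean on these libraries where they do the work, as an engineer would, in place of code of your own. Each camera call takes 0.05 s, during which the arm holds its last target. There are 200 camera calls.

## Task

Take apart the pile on the bench and lay it out for the imaging session: the coverglass box flat in the empty compartment of the teal caddy, the small green-lidded dish on the glass window in the middle of the warming plate, well centred, the larger red-lidded dish flat in the steel incubator tray, and the slide box flat inside the grey transport tray. Keep the dishes level and lid up, and set every piece down rather than letting it drop. Leave the oil bottle and the objective standing where they are.

Things in the scene. Friction and masses are not known exactly. Their poses are not given: they have to be found in the camera images.
- coverglass_box: Yellow square box of cover glasses with a white square on its lid, 24 x 24 mm, 20 mm high, rigid, 20 g; at the start the top piece of the pile. Origin: centre of its underside; z up. x and y along its sides.
- green_dish: Small round culture dish with a green lid (lid and dish taped together, one rigid piece, about 14 g): lid 40 mm across, 12 mm high over all; the lowest 5 mm is the clear foot, 35 mm across. At the start it lies on the red dish, under the coverglass box. Origin: centre of its underside; z up.
- red_dish: Larger round culture dish with a red lid (taped, one rigid piece, about 25 g): lid 60 mm across, 15 mm high over all; the lowest 5 mm is the clear foot, 55 mm across. At the start it lies on the slide box, under the green dish. Origin: centre of its underside; z up.
- slide_box: Blue flat slide box, latched shut, 100 mm (its x) by 66 mm (its y), 32 mm high, about 140 g; a black latch on the -x side and a white paper strip on the top near it. Bottom piece of the pile, lying on the bench. Origin: centre of its underside; z up.
- caddy: Teal (blue-green) plastic bench caddy, fixed, with two open compartments: the larger, empty one, 50 x 50 mm inside, is for the coverglass box; the smaller one beside it on the +y side, 50 mm (x) by 32 mm (y) inside, holds three yellow and orange screw caps 7 mm high. Walls 3 mm thick, top edge 11 mm above the bench, inner floor 3 mm above the bench. Origin: bench level under the centre of the empty compartment; x and y along its walls.
- warming_plate: Black warming plate, fixed, 120 mm (x) by 100 mm (y), flat top 12 mm above the bench; in the middle of the top, flush, a pale round glass window 60 mm across in a steel ring 68 mm across. Origin: bench level under the centre of the window.
- incubator_tray: Square stainless-steel incubator tray with rows of small holes, fixed, 96 x 96 mm inside, inner floor 2 mm above the bench, 2 mm walls whose top edge is 8 mm above the bench. Origin: bench level under its centre; x and y along its walls.
- transport_tray: Grey plastic tray with a black rubber mat, fixed, 120 mm (its x) by 86 mm (its y) inside, inner floor 3 mm above the bench, 4 mm walls whose top edge is 11 mm above the bench. Origin: bench level under its centre; x and y along its walls.
- oil_bottle: Amber immersion-oil bottle with black cap, 28 mm across, 52 mm high, standing loose on the bench. Bystander. Origin: centre of its underside; z up.
- objective: Silver microscope objective with a brass thread, black and blue rings, standing loose on the bench, narrow end up, 27 mm across, 45 mm high. Bystander. Origin: centre of its underside; z up.

How it is judged (in metres and radians):
At the end, for the whole second after the job is handed in: Each piece released, at rest, level (0.08 rad), right side up on the floor of its place (z within 3 mm); centres within 19 mm (coverglass box), 12 mm (green dish on window), 26 mm (red dish), 20 mm (slide box); oil bottle and objective upright, moved under 20 mm (horizontal distance between coverglass_box and caddy below 0.019 m and z of coverglass_box in the frame of caddy between 0 and 0.006 m and angle between each of coverglass_box, green_dish, red_dish, slide_box's own z axis and vertical below 0.08 rad and linear speed of each of coverglass_box, green_dish, red_dish, slide_box below 0.02 m/s and angular speed of each of coverglass_box, green_dish, red_dish, slide_box below 0.2 rad/s and horizontal distance between green_dish and warming_plate below 0.012 m and z of green_dish in the frame of warming_plate between 0.009 and 0.015 m and horizontal distance between red_dish and incubator_tray below 0.026 m and z of red_dish in the frame of incubator_tray between -0.001 and 0.005 m and horizontal distance between slide_box and transport_tray below 0.02 m and z of slide_box in the frame of transport_tray between 0 and 0.006 m and distance of each of oil_bottle, objective from where it was at the start of the episode below 0.02 m and angle between each of oil_bottle, objective's own z axis and vertical below 0.15 rad); the robot touches nothing.
It fails at once if a dish is tipped more than 25 degrees from level (angle between any of green_dish, red_dish's own z axis and vertical above 0.436 rad).
It fails at once if a piece of the pile is let fall (free of the fingers and faster than 0.55 m/s: a drop of about 15 mm) ((linear speed of coverglass_box above 0.55 m/s and contact force between coverglass_box and the fingers below 0.01 N) or (linear speed of green_dish above 0.55 m/s and contact force between green_dish and the fingers below 0.01 N) or (linear speed of red_dish above 0.55 m/s and contact force between red_dish and the fingers below 0.01 N) or (linear speed of slide_box above 0.55 m/s and contact force between slide_box and the fingers below 0.01 N)).
It fails at once if the oil bottle is pushed more than 20 mm or tipped over (distance of oil_bottle from where it was at the start of the episode above 0.02 m or angle between oil_bottle's own z axis and vertical above 0.3 rad).
It fails at once if the objective is pushed more than 20 mm or tipped over (distance of objective from where it was at the start of the episode above 0.02 m or angle between objective's own z axis and vertical above 0.3 rad).
It also fails if it takes over 120 s, if anything falls off the work surface, if the arm or the gripper's body presses on something with over 40 N, if the wrist force passes 120 N, or if a joint passes its speed limit or range.

## Working session

There is one attempt and no reset: what is moved stays moved. The work goes in short steps, each a Python script; the robot and the scene stay as the last script left them, time stands still between calls to the robot, and variables do not carry over. Pictures are saved under pics/ and viewed, at most 15 in all, crops included, and the job is handed in when it is done.

```bash
mkdir -p pics; cat > h.py <<'E'
import numpy as np, cv2
from plant import manip as m
def save(s,f): cv2.imwrite('pics/'+f,cv2.cvtColor(s['pixels'],cv2.COLOR_RGB2BGR))
def ray(s,uv,z):
    f=210/np.tan(np.radians(s['vfov'])/2); T=np.array(s['world_from_camera'])
    d=T[:3,:3]@np.array([(uv[0]-s['cx'])/f,(uv[1]-s['cy'])/f,1]); o=T[:3,3]
    return o+d*(z-o[2])/d[2]
E
python3 - <<'E'
from h import *
for c in ['top','scene']:
    s=m.snapshot(c); save(s,c+'0.png'); print(c,s['vfov'],np.round(np.array(s['world_from_camera'])[:3],2).tolist())
    for n,z in dict(coverglass_box=79,green_dish=59,red_dish=47,slide_box=32,caddy=0,warming_plate=0,incubator_tray=0,transport_tray=0,oil_bottle=0,objective=0).items():
        for k in ('find_in','landmark_of'):
            for d in getattr(m,k)(c,n)[:2]: print(n,k,np.round(d['uv'],1),round(d['confidence'],2),np.round(ray(s,d['uv'],z)[:2],1))
print(m.observe())
E
```

```text
top 50.53412845838048 [[-0.02, -0.99, 0.16, 404.76], [-1.0, 0.03, 0.02, -15.43], [-0.03, -0.16, -0.99, 972.83]]
coverglass_box landmark_of [296.7 258. ] 0.5 [454.7 -17.8]
green_dish landmark_of [291.2 259.2] 0.7 [453.7  -6.5]
red_dish find_in [304.7 172. ] 0.73 [639.  -40.2]
red_dish find_in [290.4 250.8] 0.62 [471.7  -5.2]
red_dish landmark_of [291.8 258.6] 0.66 [455.5  -7.7]
slide_box find_in [293.9 275.4] 0.9 [421.3 -11. ]
slide_box landmark_of [292.3 263.2] 0.83 [446.7  -8.3]
caddy find_in [360.9 168.1] 0.64 [ 655.9 -167.5]
caddy landmark_of [368.5 170.2] 0.74 [ 650.6 -184.2]
caddy landmark_of [290.5 258.1] 0.45 [459.2  -4.5]
warming_plate find_in [442.4 259.6] 0.65 [ 447.7 -331.6]
warming_plate landmark_of [293.9 260.2] 0.68 [454.5 -11.8]
warming_plate landmark_of [443.3 262.4] 0.66 [ 441.6 -333. ]
incubator_tray find_in [141.4 254.1] 0.92 [476.4 323.4]
incubator_tray landmark_of [141.2 253.9] 0.85 [476.8 323.8]
incubator_tray landmark_of [292.5 259.1] 0.46 [457.   -8.8]
transport_tray find_in [191.8 192.1] 0.87 [612.4 213.1]
transport_tray landmark_of [193.3 193.3] 0.77 [609.5 
[... 1832 characters left out ...]
 array([ 1.05100533e+00,  2.86296778e-01,  1.57667384e+00,  2.76139345e-05,
        1.27856413e+00, -1.49989848e-01]), 'joint_vel': array([1.01334788e-03, 8.20811511e-04, 4.85926224e-04, 7.85925191e-05,
       2.00013236e-03, 1.21281519e-04]), 'joint_efforts': array([ 6.63699939e-04, -4.05952084e+01, -2.92928588e+01, -1.32538680e-04,
        5.99667219e-04,  3.78358123e-06]), 'tool_pos': array([243.92869125, 629.39187016, 222.24120581]), 'tcp_rot': array([-2.97056689e-06,  1.83852714e-01,  9.82953803e-01,  3.16922958e-05]), 'wrist_force': array([-0.21157047, -0.54831727,  1.00431483]), 'moment': array([0.01292755, 0.02406277, 0.03210943]), 'finger_force': 0.0, 'grip_width': 85.3314594186959}
```

```bash
python3 - <<'E'
import cv2
a=cv2.imread('pics/top0.png')[130:310,100:500]; cv2.imwrite('pics/top0z.png',cv2.resize(a,None,fx=2,fy=2,interpolation=cv2.INTER_CUBIC))
E
```

```text
(no output)
```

View pics/top0z.png

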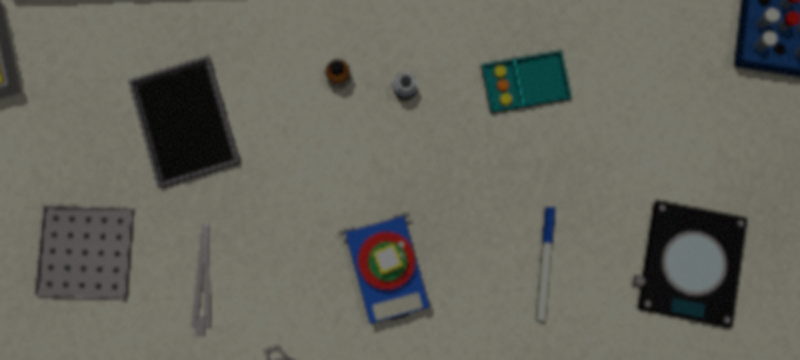

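View pics/scene0.png

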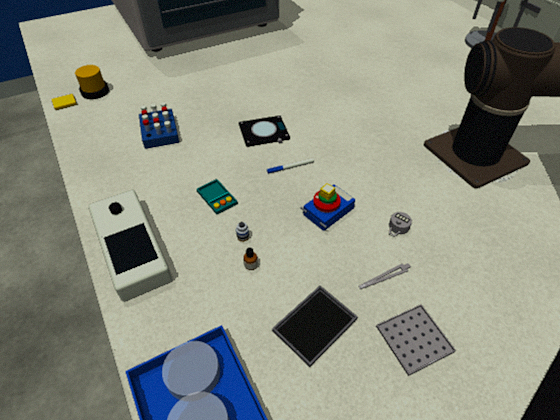

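```bash
cat >> h.py <<'E'
def q(deg): # closing axis heading in degrees
    a=np.radians(deg+90)/2; return [0,np.cos(a),np.sin(a),0]
def bestq(p,deg):
    c=[]
    for k in (-180,0,180):
        j=m.inverse_kinematics(p,q(deg+k))
        if j is not None: c.append((abs(j[5]),deg+k))
    return q(min(c)[1])
def mask(s,lo,hi,roi=None):
    h=cv2.cvtColor(s['pixels'],cv2.COLOR_RGB2HSV); k=cv2.inRange(h,np.array(lo),np.array(hi))
    return k
E
python3 - <<'E'
from h import *
p=[440,-8,330]
for P in ([458,-8,60],[440,-8,330]): print([np.round(m.inverse_kinematics(P,q(a)),2).tolist() if m.inverse_kinematics(P,q(a)) is not None else None for a in (0,90)])
m.reach(p,bestq(p,0))
s=m.snapshot('wrist'); save(s,'w1.png'); print(s['vfov'],np.round(np.array(s['world_from_camera'])[:3],2).tolist(), m.observe()['tool_pos'])
for n,z in dict(coverglass_box=79,green_dish=59,red_dish=47,slide_box=32).items():
    for k in ('cut_out','landmark_of'):
        for d in getattr(m,k)('wrist',n)[:2]: print(n,k,np.round(d['uv'],1),round(d['confidence'],2),np.round(ray(s,d['uv'],z)[:2],1))
E
```

```text
[[-0.24, 0.01, 2.21, -0.0, 0.92, -0.24], [-0.24, 0.01, 2.21, -0.0, 0.92, -1.81]]
[[-0.25, -0.32, 1.98, -0.0, 1.48, -0.25], [-0.25, -0.32, 1.98, -0.0, 1.48, -1.82]]
63.26950218922677 [[1.0, 0.0, 0.0, 440.24], [0.0, -0.96, -0.27, 62.51], [0.0, 0.27, -0.96, 481.26]] [440.12201671  -7.46607588 329.88901869]
coverglass_box cut_out [283.3 176.6] 0.81 [449.4  -6. ]
coverglass_box landmark_of [286.6 177.8] 0.55 [453.4  -7.4]
green_dish cut_out [277.2 169.4] 0.66 [ 4.422e+02 -4.000e-01]
green_dish landmark_of [281.3 178.5] 0.88 [447.4 -11.8]
red_dish cut_out [287.8 164.3] 0.72 [455.8   4.3]
red_dish landmark_of [281.5 172.9] 0.91 [447.8  -6.7]
slide_box cut_out [262.8 169.5] 0.82 [423.3  -4.6]
```

View pics/w1.png

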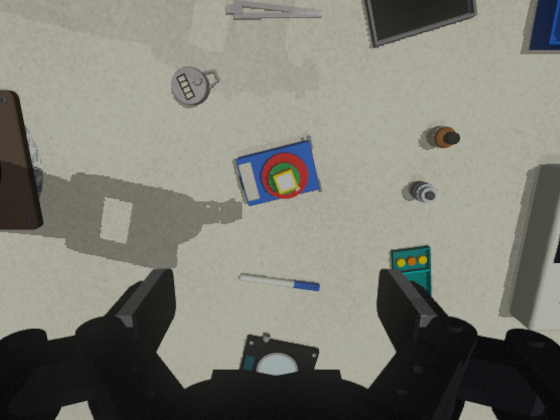

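```bash
cat >> h.py <<'E'
def big(k):
    c=cv2.findContours(k,cv2.RETR_EXTERNAL,cv2.CHAIN_APPROX_NONE)[0]; return max(c,key=cv2.contourArea)
def topoly(s,c,z): return np.array([ray(s,p,z)[:2] for p in c.reshape(-1,2)],np.float32)
def show(r): return [np.round(x,1) for x in r]
E
python3 - <<'E'
from h import *
p=[450,-8,200]
m.servo_line(p)
s=m.snapshot('wrist'); save(s,'w2.png')
for n,z in dict(coverglass_box=79,green_dish=59,red_dish=47,slide_box=32).items():
    for d in m.cut_out('wrist',n)[:1]:
        k=d['pixels'].astype(np.uint8)*255; c=cv2.convexHull(big(k)); w=topoly(s,c,z)
        print(n,round(d['confidence'],2),'rect',show(cv2.minAreaRect(w)),'circ',show(cv2.minEnclosingCircle(w)))
k=mask(s,(105,120,40),(130,255,255)); print('blue',show(cv2.minAreaRect(topoly(s,cv2.convexHull(big(k)),32))))
k=mask(s,(0,150,60),(8,255,255))|mask(s,(172,150,60),(180,255,255)); w=topoly(s,cv2.convexHull(big(k)),47);print('red',show(cv2.minEnclosingCircle(w)), show(cv2.fitEllipse(w)))
k=mask(s,(40,100,30),(85,255,255))
c=[x for x in cv2.findContours(k,cv2.RETR_EXTERNAL,cv2.CHAIN_APPROX_NONE)[0]]
print([(cv2.contourArea(x),x.mean((0,1))) for x in c if cv2.contourArea(x)>30])
E
```

```text
coverglass_box 0.81 rect [array([451.2,  -9.3]), array([25.5, 29.2]), np.float64(19.6)] circ [array([451.3,  -9.2]), np.float64(17.9)]
green_dish 0.72 rect [array([449. ,  -7.4]), array([39.3, 33.5]), np.float64(17.3)] circ [array([449.7, -10.7]), np.float64(20.2)]
red_dish 0.92 rect [array([451.7,  -9.6]), array([57.7, 59.5]), np.float64(16.6)] circ [array([451.1,  -9.5]), np.float64(30.3)]
slide_box 0.93 rect [array([443.4,  -8.9]), array([103.1,  74.5]), np.float64(14.5)] circ [array([445.2,  -8.2]), np.float64(60.6)]
blue [array([443. ,  -9.3]), array([98.3, 66.6]), np.float64(14.0)]
red [array([451.8, -10. ]), np.float64(29.6)] [array([451.8, -10.1]), array([58.6, 58.7]), np.float64(176.4)]
[(482.5, array([273.01212121, 197.41818182]))]
```

View pics/w2.png

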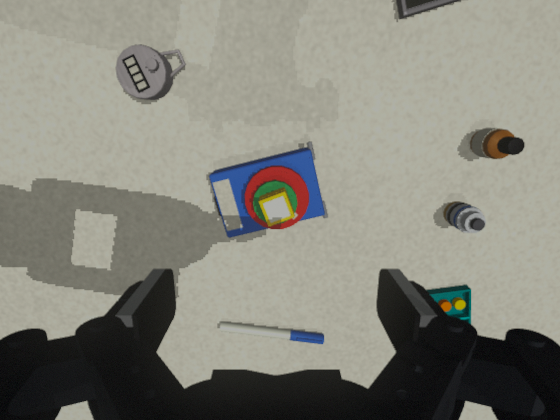

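```bash
python3 - <<'E'
from h import *
s=m.snapshot('wrist')
h=cv2.cvtColor(s['pixels'],cv2.COLOR_RGB2HSV)
k=mask(s,(20,120,80),(35,255,255)); c=[x for x in cv2.findContours(k,cv2.RETR_EXTERNAL,cv2.CHAIN_APPROX_NONE)[0] if cv2.contourArea(x)>100 and abs(x.mean((0,1))-[276,208]).max()<25]
for x in c: print('yellow',show(cv2.minAreaRect(topoly(s,x,79))))
sub=np.zeros((420,560),np.uint8); sub[190:228,255:300]=mask(s,(0,0,150),(180,70,255))[190:228,255:300]
print('white',show(cv2.minAreaRect(topoly(s,big(sub),79))))
g=mask(s,(40,100,30),(85,255,255)); w=topoly(s,cv2.convexHull(big(g)),59); print('green',show(cv2.minEnclosingCircle(w)))
m.reach([540,-50,60],bestq([540,-50,60],20))
for o in (70,30):
    m.set_gripper(o); 
    print(o,m.observe()['grip_width'],m.servo_line([540,-50,8],vel=30,max_force=4),m.observe()['tool_pos'])
    m.servo_line([540,-50,60])
print(m.observe()['clock'])
E
```

```text
yellow [array([451.3, -10.4]), array([24.6, 27.9]), np.float64(21.0)]
white [array([451.7, -11.9]), array([17.9, 17.9]), np.float64(21.0)]
green [array([450.3, -11.2]), np.float64(19.7)]
70 70.10673609753555 False [540.15022642 -50.04519333   8.19507839]
30 29.387840925541937 False [540.13431996 -50.02290212   8.19030172]
12.5333
```

```bash
python3 - <<'E'
from h import *
for o in (70,30):
    m.set_gripper(o); m.servo_line([540,-50,12])
    r=m.servo_line([540,-50,-12],vel=20,max_force=4);ob=m.observe(); print(o,r,ob['tool_pos'],ob['wrist_force'])
    m.servo_line([540,-50,60])
print(m.observe()['clock'])
E
```

```text
70 False [540.14407784 -50.05596715 -11.83457156] [-0.81326646 -0.05986931 -1.05741512]
30 True [539.78325424 -49.93572983  -9.49751908] [-0.44343269  0.27493134  4.36160119]
17.9833
```

```bash
python3 - <<'E'
from h import *
m.servo_line([540,-50,8]); s=m.snapshot('scene'); a=s['pixels']
f=210/np.tan(np.radians(s['vfov'])/2);T=np.array(s['world_from_camera'])
def proj(P):
    c=T[:3,:3].T@(np.array(P)-T[:3,3]); return c[:2]/c[2]*f+[s['cx'],s['cy']]
print([proj(P).round(1) for P in ([540,-50,8],[540,-50,0],[540,-50,-9],[540,-50,26])], m.observe()['tool_pos'],m.observe()['tcp_rot'])
u,v=proj([540,-50,0]).astype(int)
cr=cv2.resize(a[v-60:v+40,u-66:u+66],None,fx=6,fy=6,interpolation=cv2.INTER_CUBIC); print(u-66,v-60)
save(dict(pixels=cr),'s1.png')
E
```

```text
[array([282.1, 213.5]), array([282.1, 215.8]), array([282.1, 218.4]), array([282.1, 208.1])] [540.1862979  -50.04779098   8.04590208] [-1.16210315e-03  5.73570678e-01  8.19155156e-01 -3.95373091e-04]
216 155
```

View pics/s1.png

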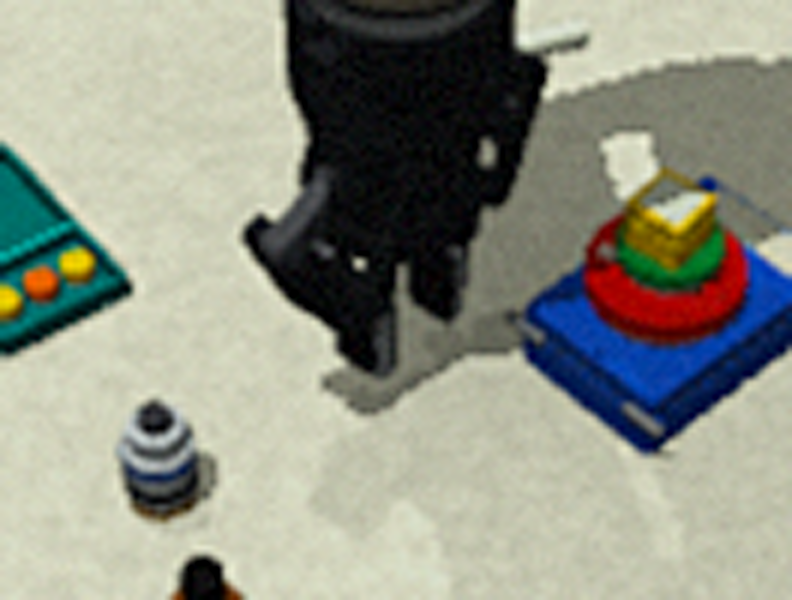

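```bash
python3 - <<'E'
from h import *
for o in (66,45):
    m.set_gripper(o); m.servo_line([540,-50,-5])
    r=m.servo_line([540,-50,-28],vel=20,max_force=3);ob=m.observe(); print(o,r,ob['tool_pos'],ob['wrist_force'])
    m.servo_line([540,-50,20])
print(m.observe()['clock'])
E
```

```text
66 True [540.12583991 -50.01707217 -15.57267832] [-1.56534757  0.18898795  4.19591262]
45 True [540.52415699 -50.10407789 -11.19980213] [-1.89645339 -0.5310085   4.49055854]
21.8417
```

```bash
python3 - <<'E'
from h import *
P=[451.5,-11.2,130]
m.servo_line([540,-50,130]); m.reach(P,bestq(P,21)); m.set_gripper(42)
print(m.servo_line([P[0],P[1],60.5],vel=80,max_force=6),m.observe()['tool_pos'])
m.set_gripper(15); o=m.observe(); print(o['grip_width'],o['finger_force'])
m.servo_line([P[0],P[1],72],vel=30); m.servo_line([P[0],P[1],180])
o=m.observe(); print(o['grip_width'],o['finger_force'],o['clock'])
C=[650,-185,180]; m.reach(C,bestq(C,10))
s=m.snapshot('wrist'); save(s,'w3.png'); print(m.observe()['tool_pos'])
for k in ('cut_out','landmark_of'):
    for d in getattr(m,k)('wrist','caddy')[:2]: print(k,np.round(d['uv'],1),round(d['confidence'],2),np.round(ray(s,d['uv'],3 if k[0]=='l' else 11)[:2],1), show(cv2.minAreaRect(topoly(s,big(d['pixels'].astype(np.uint8)*255),11))) if k[0]=='c' else '')
E
```

```text
False [452.05357418 -11.32059603  61.03339818]
22.11227948280476 59.811898693442345
21.86237302961415 59.39343519508839 26.1333
[ 649.33597095 -183.83888426  179.85086475]
cut_out [277.8 177. ] 0.77 [ 648.7 -168.7] [array([ 647.4, -171.1]), array([56.5, 92.6]), np.float64(7.9)]
landmark_of [277.  193.6] 0.57 [ 651.1 -186.3] 
landmark_of [298.6  27.1] 0.48 [643.7 -38.1]
```

View pics/w3.png

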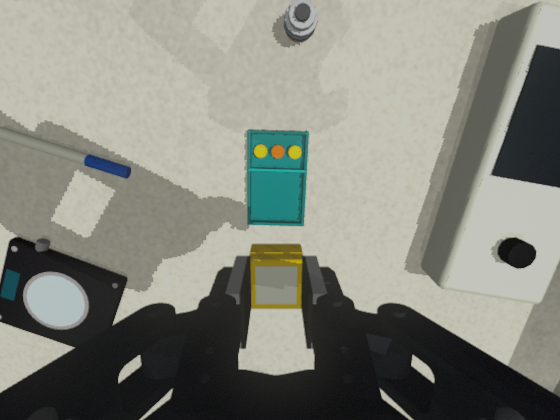

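```bash
python3 - <<'E'
from h import *
C=[650.3,-187.5,180]; Q=bestq(C,8)
m.servo_line(C,attitude=Q); m.servo_line([*C[:2],18])
print(m.servo_line([*C[:2],1],vel=15,max_force=3),m.observe()['tool_pos'],m.observe()['wrist_force'])
m.set_gripper(27); m.servo_line([*C[:2],40],vel=60);m.servo_line([*C[:2],150]); m.set_gripper(60)
G=[450,-8,150]; m.reach(G,bestq(G,21))
s=m.snapshot('wrist'); save(s,'w4.png'); print(m.observe()['clock'])
g=mask(s,(40,100,30),(85,255,255)); w=topoly(s,cv2.convexHull(big(g)),59); print('green',show(cv2.minEnclosingCircle(w)),show(cv2.fitEllipse(w)))
k=mask(s,(0,150,60),(8,255,255))|mask(s,(172,150,60),(180,255,255)); w=topoly(s,cv2.convexHull(big(k)),47);print('red',show(cv2.minEnclosingCircle(w)))
s=m.snapshot('scene'); save(dict(pixels=cv2.resize(s['pixels'][140:280,170:356],None,fx=4,fy=4,interpolation=cv2.INTER_CUBIC)),'s2.png')
E
```

```text
True [ 650.15622363 -187.4362415     5.55992769] [ 0.32261477 -0.81050807  3.22957668]
32.9667
green [array([450.1, -11.2]), np.float64(19.8)] [array([450. , -11.1]), array([38.7, 39.3]), np.float64(22.7)]
red [array([451.6, -10.1]), np.float64(29.6)]
```

View pics/s2.png

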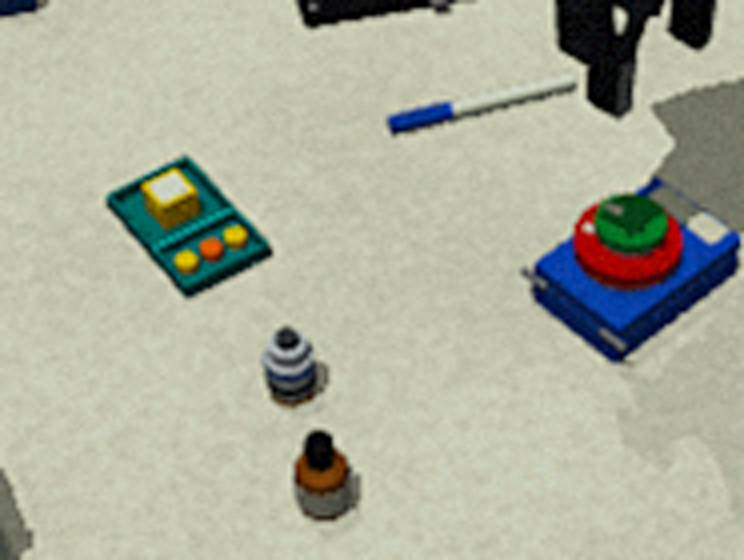

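View pics/w4.png

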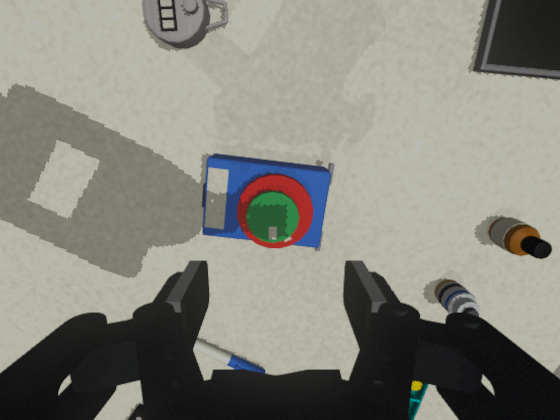

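```bash
python3 - <<'E'
from h import *
P=[450.1,-11.2]
m.set_gripper(54)
print(m.servo_line([*P,40.6],vel=60,max_force=6),m.observe()['tool_pos'])
m.set_gripper(30); o=m.observe(); print(o['grip_width'],o['finger_force'])
m.servo_line([*P,50],vel=25); m.servo_line([*P,150],vel=100)
o=m.observe(); print(o['grip_width'],o['finger_force'])
C=[441,-333,180]; 
for a in (0,-37,-90,10):
    j=m.inverse_kinematics(C,bestq(C,a)); print(a,np.round(j,2))
m.servo_line(C,attitude=bestq(C,-10),vel=150)
s=m.snapshot('wrist'); save(s,'w5.png'); print(m.observe()['tool_pos'],m.observe()['clock'])
for d in m.landmark_of('wrist','warming_plate')[:2]: print(d['uv'],d['confidence'],ray(s,d['uv'],12))
k=mask(s,(80,10,120),(120,110,255))
for c in cv2.findContours(k,cv2.RETR_EXTERNAL,cv2.CHAIN_APPROX_NONE)[0]:
    if cv2.contourArea(c)>1000: w=topoly(s,cv2.convexHull(c),12);print(c.mean((0,1)),show(cv2.fitEllipse(w)))
E
```

```text
False [450.40975593 -11.27231899  40.95369574]
37.34371716617929 59.583091735839844
36.491106035962815 59.97571349143982
0 [-0.83  0.06  1.92 -0.    1.17 -0.83]
-37 [-0.83  0.06  1.92 -0.    1.17 -0.18]
-90 [-0.83  0.06  1.92 -0.    1.17  0.74]
10 [-0.83  0.06  1.92 -0.    1.17 -1.  ]
[ 441.0777408  -332.47201569  179.94449905] 39.5583
[279.7, 197.3] 0.69 [ 444.25884304 -337.40104758   12.        ]
[277.27325581 198.1627907 ] [array([ 442. , -338.3]), array([59.2, 59.5]), np.float64(48.1)]
```

View pics/w5.png

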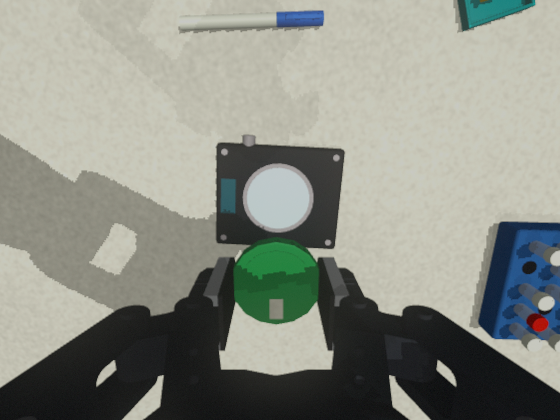

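```bash
python3 - <<'E'
from h import *
C=[442,-338.1]; m.servo_line([*C,60]); m.servo_line([*C,16],vel=80)
print(m.servo_line([*C,2],vel=12,max_force=2.5),m.observe()['tool_pos'],m.observe()['wrist_force'])
m.set_gripper(48); m.servo_line([*C,40],vel=60);m.servo_line([*C,180]); 
s=m.snapshot('wrist')
g=mask(s,(40,100,30),(85,255,255)); w=topoly(s,cv2.convexHull(big(g)),24); print('green',show(cv2.minEnclosingCircle(w)),show(cv2.fitEllipse(w)))
save(s,'w6.png');m.set_gripper(85)
G=[451,-9,150]; m.reach(G,bestq(G,14))
s=m.snapshot('wrist'); print(m.observe()['clock'])
k=mask(s,(0,150,60),(8,255,255))|mask(s,(172,150,60),(180,255,255)); w=topoly(s,cv2.convexHull(big(k)),47);print('red',show(cv2.minEnclosingCircle(w)))
E
```

```text
True [ 441.98248418 -338.05182304    6.48413023] [-0.07910754  0.7133247   3.79656939]
green [array([ 442.1, -337.8]), np.float64(19.6)] [array([ 442.1, -337.7]), array([38.6, 38.8]), np.float64(6.7)]
45.9333
red [array([451.7, -10. ]), np.float64(29.7)]
```

View pics/w6.png

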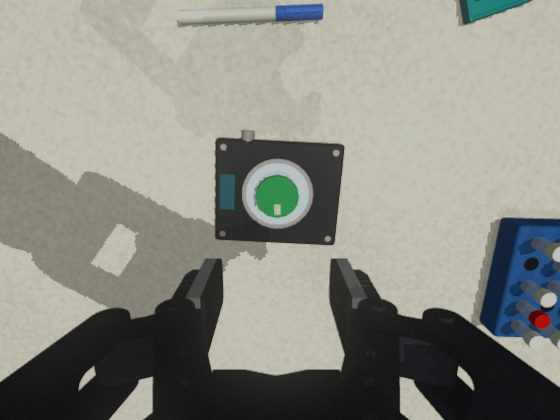

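```bash
python3 - <<'E'
from h import *
P=[451.7,-10]
m.set_gripper(76)
print(m.servo_line([*P,24.5],vel=60,max_force=6),m.observe()['tool_pos'])
m.set_gripper(48); o=m.observe(); print(o['grip_width'],o['finger_force'])
m.servo_line([*P,34],vel=25); m.servo_line([*P,180],vel=100)
o=m.observe(); print(o['grip_width'],o['finger_force'])
C=[475,315,180]
m.servo_line(C,attitude=bestq(C,0),vel=150)
s=m.snapshot('wrist'); save(s,'w7.png'); print(m.observe()['tool_pos'],m.observe()['clock'])
for d in m.cut_out('wrist','incubator_tray')[:1]: print(d['uv'],d['confidence'],show(cv2.minAreaRect(topoly(s,big(d['pixels'].astype(np.uint8)*255),5))))
E
```

```text
False [451.91926729 -10.05760307  24.76760572]
57.6082291572026 64.02380347251892
57.08607556001038 63.730459213256836
[475.05547552 314.57661    180.011595  ] 53.2583
[275.9, 279.9] 0.74 [array([475.5, 211.7]), array([155.6, 143. ]), np.float64(88.4)]
```

View pics/w7.png

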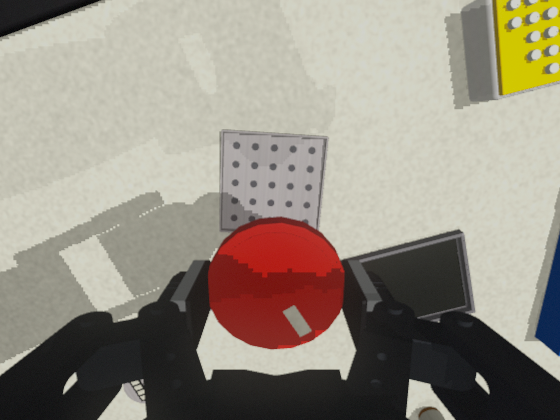

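```bash
python3 - <<'E'
from h import *
s=m.snapshot('wrist'); c=ray(s,[273,185],2); print(c, [ray(s,u,8)[:2].round(1) for u in ([221,131],[327,137],[221,231])])
assert abs(c[0]-475)<10 and abs(c[1]-320)<10
C=c[:2]; m.servo_line([*C,60],attitude=bestq([*C,180],-3)); m.servo_line([*C,4],vel=80)
print(m.servo_line([*C,-9],vel=12,max_force=2.5),m.observe()['tool_pos'],m.observe()['wrist_force'])
m.set_gripper(67); m.servo_line([*C,30],vel=60);m.servo_line([*C,180]); m.set_gripper(85)
s=m.snapshot('wrist'); save(s,'w8.png')
G=[443,-9,150]; m.reach(G,bestq(G,104))
s=m.snapshot('wrist'); save(s,'w9.png'); print(m.observe()['clock'])
k=mask(s,(105,120,40),(130,255,255)); print('blue',show(cv2.minAreaRect(topoly(s,cv2.convexHull(big(k)),32))))
E
```

```text
[472.72119435 320.16931705   2.        ] [array([425., 372.]), array([523. , 366.5]), array([420.6, 274.7])]
True [472.66194403 320.13914563  -4.5376432 ] [ 0.50572944 -0.37801293  3.70141658]
59.7167
blue [array([444.4, -10.6]), array([100.1,  64.7]), np.float64(13.9)]
```

```bash
python3 -c "
import cv2,numpy as np
a=[cv2.imread('pics/%s.png'%n) for n in('w8','w9')]
cv2.imwrite('pics/c89.png',cv2.resize(np.hstack(a),(800,300),interpolation=cv2.INTER_AREA))"
```

```text
(no output)
```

View pics/c89.png

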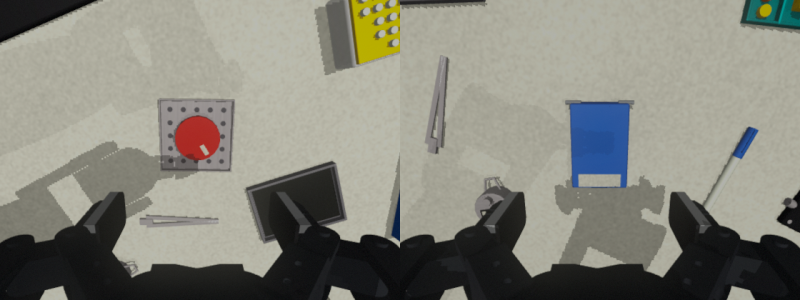

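```bash
python3 - <<'E'
from h import *
P=[444,-10.3]
print(m.servo_line([*P,-1.4],vel=80,max_force=6),m.observe()['tool_pos'])
m.set_gripper(55); o=m.observe(); print(o['grip_width'],o['finger_force'])
m.servo_line([*P,10],vel=30); m.servo_line([*P,180],vel=100)
o=m.observe(); print(o['grip_width'],o['finger_force'])
C=[600,195,180]
m.servo_line(C,attitude=bestq(C,104),vel=150)
s=m.snapshot('wrist'); save(s,'w10.png'); print(m.observe()['tool_pos'],m.observe()['clock'])
for d in m.landmark_of('wrist','transport_tray')[:1]: print(d['uv'],d['confidence'],ray(s,d['uv'],3))
for d in m.cut_out('wrist','transport_tray')[:1]: print(d['uv'],d['confidence'],show(cv2.minAreaRect(topoly(s,big(d['pixels'].astype(np.uint8)*255),11))))
t=m.snapshot('top')
for d in m.cut_out('top','transport_tray')[:1]: print(d['uv'],d['confidence'],show(cv2.minAreaRect(topoly(t,big(d['pixels'].astype(np.uint8)*255),11))))
E
```

```text
False [444.40974396 -10.39598918  -0.96749072]
64.75778214335675 67.90353700518608
64.82779409431807 67.23614171147346
[599.80136879 194.51290802 180.09862691] 66.375
[262.7, 175.1] 0.62 [611.6422447  210.96674508   3.        ]
[262.7, 134.8] 0.59 [array([647.9, 221.7]), array([59.4, 95.4]), np.float64(15.4)]
[202.0, 207.0] 0.55 [array([601.2, 207.6]), array([106.2,  97.2]), np.float64(17.3)]
```

View pics/w10.png

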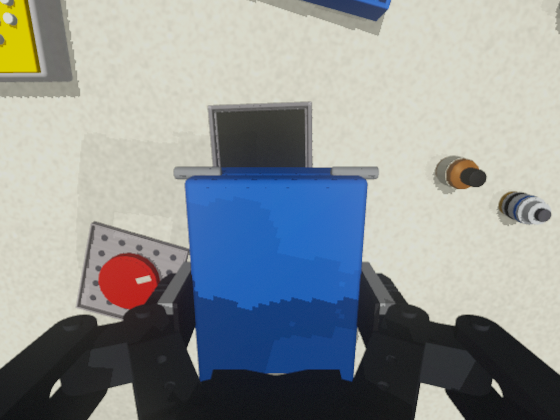

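```bash
python3 - <<'E'
from h import *
s=m.snapshot('wrist'); t=m.snapshot('top')
a,b=[ray(s,u,11)[:2] for u in ([208.5,105],[311.5,101.5])]; d=b-a; L=np.hypot(*d); n=np.array([d[1],-d[0]])/L
if n[0]>0:n=-n
print('len',L,'heading of short side',np.degrees(np.arctan2(d[1],d[0])),'centre',(a+b)/2+n*64)
im=cv2.cvtColor(cv2.imread('pics/top0.png'),cv2.COLOR_BGR2RGB)
k=cv2.inRange(im,(0,0,0),(35,35,35)); k[:155]=0;k[230:]=0;k[:,:160]=0;k[:,225:]=0
print('top mat',show(cv2.minAreaRect(topoly(t,big(k),3))))
print('top corners',[ray(t,u,11)[:2].round(1) for u in ([165.5,171.5],[204.5,158.5],[220,210.5],[181.5,223.5])])
E
```

```text
len 92.25856645131564 heading of short side -74.1883514767966 centre [614.02900131 211.12277464]
top mat [array([616.7, 214. ]), array([119.1,  83.4]), np.float64(15.7)]
top corners [array([658.9, 270.3]), array([686.3, 182.6]), array([566.8, 147.7]), array([540.3, 232.6])]
```

```bash
python3 - <<'E'
from h import *
C=[614,211.2]; m.servo_line([*C,60],attitude=bestq([*C,180],106)); m.servo_line([*C,14],vel=80)
r=m.servo_line([*C,-2],vel=12,max_force=3);o=m.observe();print(r,o['tool_pos'],o['wrist_force'])
if r and o['tool_pos'][2]<4:
    m.set_gripper(73); m.servo_line([*C,40],vel=60);m.servo_line([*C,220]); m.set_gripper(85)
    m.servo_line([500,100,260])
    s=m.snapshot('top'); save(dict(pixels=cv2.resize(s['pixels'][130:310,100:500],None,fx=2,fy=2,interpolation=cv2.INTER_CUBIC)),'top1.png')
    k=mask(s,(105,120,40),(130,255,255)); k[:150]=0;k[230:]=0;k[:,:150]=0;k[:,235:]=0
    print(show(cv2.minAreaRect(topoly(s,cv2.convexHull(big(k)),35))),m.observe()['clock'])
E
```

```text
True [613.9749545  211.2193558    2.40280352] [0.50244095 0.42875102 3.29042982]Traceback (most recent call last):
  File "<stdin>", line 9, in <module>
  File "h.py", line 20, in big
    c=cv2.findContours(k,cv2.RETR_EXTERNAL,cv2.CHAIN_APPROX_NONE)[0]; return max(c,key=cv2.contourArea)
                                                                             ~~~^^^^^^^^^^^^^^^^^^^^^^^
ValueError: max() iterable argument is empty
```

View pics/top1.png

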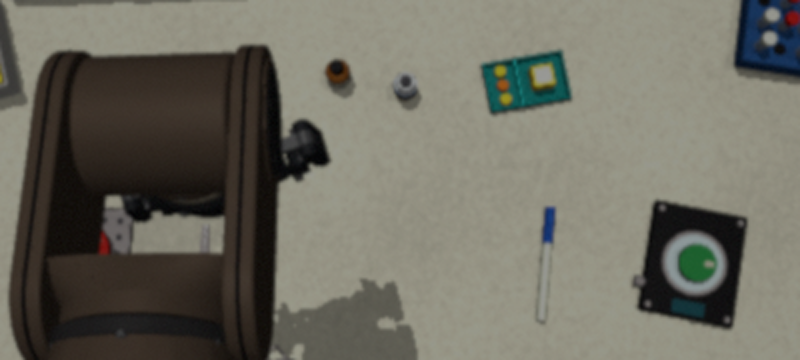

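```bash
python3 - <<'E'
from h import *
p=[480,-150,300]; m.reach(p,bestq(p,0))
s=m.snapshot('top'); save(dict(pixels=cv2.resize(s['pixels'][130:310,100:500],None,fx=2,fy=2,interpolation=cv2.INTER_CUBIC)),'top2.png')
k=mask(s,(105,120,30),(130,255,255)); k[:150]=0;k[235:]=0;k[:,:150]=0;k[:,240:]=0
print(m.observe()['clock'],show(cv2.minAreaRect(topoly(s,cv2.convexHull(big(k)),35))))
E
```

```text
74.8917 [array([611.5, 209.7]), array([107. ,  70.5]), np.float64(16.1)]
```

View pics/top2.png

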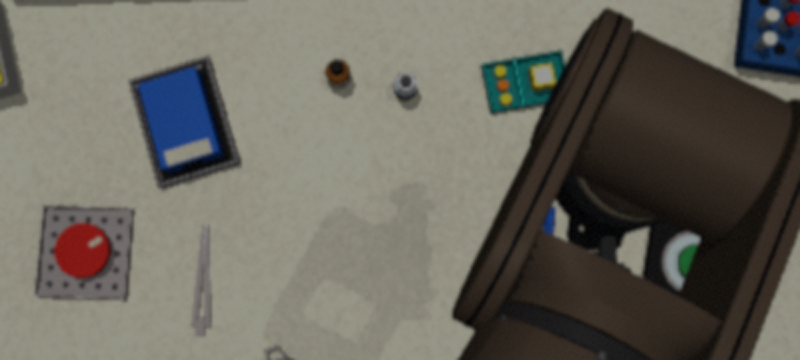

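```bash
python3 -c "
from h import *
m.wait(0.5); print(m.finish_job())"
```

```text
the job is handed in; nothing more can be done
None
```

I handed the job in at about 75 s on the robot's clock: all four pieces are set down in their places, with the green dish within about 1 mm of the window centre, and the last picture shows the oil bottle and objective still where they were; no verdict came back.

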